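# Lay the pastry press flat and shut the kit drawer

### The arm

A 6-joint arm with a two-finger parallel gripper is mounted at the origin on the work surface. World frame = base frame: x ahead of the robot, y to its left, z up, the work surface at z = 0. Lengths are in m, angles in rad, forces in N, time in s.
With the tool pointing down it reaches from about 0.375 to 0.825 m from the base axis. Payload 5.5 kg.
Tool frame: the origin (TCP) lies at the very end of the fingers, on their centre line; the grasp point (between the pads) lies 19 mm behind it (env.grip_depth is the distance from the TCP to the grasp point, in m); z points along the fingers, y is the direction in which the jaws open and shut (so a half turn about z gives the same grasp; the last joint's range is limited). The gripper opens to 85 mm and grips with 20 to 120 N. Pads are 22 mm wide; open, the fingers measure 114 mm over their backs; the gripper's body (76 mm by 85 mm) begins 54 mm behind the grasp point. The pads swing forward as they close: fully open they stand 13 mm farther back than shut.
Start: joints at [1.113, 0.314, -0.047, 1.21, 0, 1.571], TCP at [0.265, 0.538, 0.231] pointing down, gripper open.
Joint ranges: [-2.67, 2.67], [-0.69, 1.73], [-1.03, 1.25], [-2.08, 2.16], [-1.42, 1.45], [-3.14, 3.14]. Speed limits (rad/s): [2.39, 2.39, 3.01, 3.14, 3.14, 3.14].

### API

Orientations are given as a unit quaternion [x, y, z, w].
In Python, from bench import env gives the robot as it stands.
- The arm moves only by the tool play_rows, never from a script. Its argument "increments" is a list of rows, each an object of numbers: "rx", "ry", "rz": the turn, a rotation vector about the tool's x, y, z in rad; "dx", "dy", "dz": the shift along the tool's x, y, z in mm; "gripper": the finger opening in mm, from 0 to 85.4. A call has exactly 10 rows; each row shifts and turns the commanded pose from where the row before left it, along the tool's axes as they then stand; what a row does not reach is not made up. A row lasts 1/12 s, in which the tool goes at most 41.7 mm and 7.16 degrees, less where a joint would pass 70% of its speed; a pose out of reach is approached as far as the arm can. A call with a gripper value outside its range is refused whole. The fingers move at their own pace and stop on an object; the grip force is fixed at half the most. Time passes only in rows, so rows that do not move let the fingers close, or fill a call up. It gives the time, the measured TCP pose, the force and the opening at its end, in the units of the state.
- env.observe(): the state, without advancing time (a new reading comes with each control period).
- env.grab_frame(name): name is "scene" or "top"; returns a dict with "frame" (420x560x3 uint8, red, green, blue), "fovy" (degrees; the focal length in pixels is half the picture's height over the tangent of half this angle, whatever the lens; pixels are square), "cx", "cy" (the principal point, pixels), "cam_to_world" (4x4, takes a point from camera to world coordinates). Camera axes: x right, y up, looking along -z (the intrinsics and any distortion apply to the point x, -y, -z); pixel columns grow to the right and rows downward; lengths in m; the calibration is good to about 2 mm. A picture is of the moment at which its call begins. There is no depth.
- env.job_done(): hands the job in, once; it reports no verdict.
The state is a dict: "clock": time; "q": joint angles; "joint_vel": joint speeds; "effort": joint torques, N m; "tcp_pos": TCP position; "tcp_rot": TCP orientation; "wrist_force": force on the tool from outside, world axes, zero at the start; "wrist_torque": the same for the moment, N m; "grip_width": finger opening in m.
Only numpy, scipy, OpenCV 4.12 (cv2) and the standard library are available. Lean on these libraries where they do the work, as an engineer would, in place of code of your own. Each camera call takes 0.05 s, during which the arm holds its last target. There are 200 camera calls.

### The job

The wooden pastry press has been left standing on its end in the open kit drawer, too tall for the drawer to shut. Tip it over so that it lies flat on the drawer's floor, pressing face down and knob up, then push the drawer fully home until it clicks in at its detent, without slamming it. Leave the glass jar beside the drawer where it is.

Things in the scene. Friction and masses are not known exactly. Their poses are not given: they have to be found in the camera images.
- drawer (a joint): how far the kit drawer is open, m: 0 = fully home, 0.15 to 0.18 at the start. It slides level out of a low steel cabinet with about 1 N of friction. From about 18 mm a sprung roller resists with up to about 7 N; from about 7 mm on it draws the drawer home and holds it there. Let go sooner and it stays, or springs back to about 2 cm open
- drawer_front (a point): centre of the outer face of the drawer's flat steel front panel; moves with it. x = the way the drawer closes (level, away from the robot), y left along the panel, z up. Panel 330 wide, 78 high (39 above and below this point, its foot 5 above the table), 12 thick; nothing sticks out of it (the dark pull is a marking)
- drawer_floor (a point): point on the drawer's inner floor, midway across, against the inner face of the front panel; moves with the drawer, axes as drawer_front. Inside, the drawer is 290 wide (y) and 229 long (x); side and back walls 53 high, front panel 70. The cabinet (260 deep, 330 wide, 88 high) covers all but the part pulled out; its mouth is 71 clear above this floor
- press_center (a point): centre of a beech press block 75 wide (x), 24 thick (y), 110 long (z), about 0.16 kg. y points out of its back, where a knob 32 across ends 38 from here; the -y face is the flat pressing face. It starts upright on its end, in the open part of the drawer, knob roughly to the drawer's left (+y), free floor to its right. Lying right, y is up, this point 12 above the floor, 50 high overall
- jar: glass jar, 68 across, 95 high, on the bench to the right of the open drawer, 25 mm or more from its side, loose; origin at the centre of its foot

How it is judged:
By the outcome, as a careful person would: the job done as asked, in the order asked, and still so for the second after the job is handed in, with the robot touching nothing.
It also fails if it takes over 51 s, if anything falls off the work surface, if the arm or the gripper's body presses on something with over 40 N, if the wrist force passes 120 N, or if a joint passes its speed limit or range.

## Working session

There is one attempt and no reset: what is moved stays moved. The work goes in short steps, Python scripts to look and compute and a tool call to move; the robot and the scene stay as the last step left them, time stands still between calls to the robot, and variables do not carry over. Pictures are saved under pics/ and viewed, about 8 in all and at most 12, crops included, and the job is handed in when it is done.

Besides the shell and the picture viewer there is one more tool, called after "Call:" by a JSON object that holds its "api" and its "payload". play_rows: Moves the arm, as the interface text tells. Its arguments: {"type":"object","properties":{"increments":{"type":"array","items":{"type":"object","properties":{"rx":{"type":"number"},"ry":{"type":"number"},"rz":{"type":"number"},"dx":{"type":"number"},"dy":{"type":"number"},"dz":{"type":"number"},"gripper":{"type":"number"}}}}},"required":["increments"]}

```bash
mkdir -p pics; ls; cat > h.py <<'E'
import numpy as np, cv2
from bench import env
def grab(n,f=None):
    g=env.grab_frame(n)
    if f: cv2.imwrite('pics/'+f,g['frame'][:,:,::-1])
    return g
def ray(g,u,v,z):
    "pixel -> world point on plane z"
    f=210/np.tan(np.radians(g['fovy'])/2);T=np.array(g['cam_to_world'])
    d=T[:3,:3]@np.array([(u-g['cx'])/f,-(v-g['cy'])/f,-1]);o=T[:3,3]
    return o+d*(z-o[2])/d[2]
E
python3 - <<'E'
from h import *
for n in('scene','top'):
    g=grab(n,n+'0.png');print(n,{k:v for k,v in g.items() if k!='frame'})
print(env.observe())
E
```

```text
pics
scene {'fovy': 42.94708132436297, 'cx': 273.9572942054955, 'cy': 213.35631227326334, 'cam_to_world': array([[-0.79710155, -0.43549303,  0.41830006,  1.00649421],
       [ 0.60380091, -0.56642944,  0.56087624,  0.50548522],
       [-0.00732023,  0.69964527,  0.71445287,  0.7444002 ],
       [ 0.        ,  0.        ,  0.        ,  1.        ]])}
top {'fovy': 43.51872876864112, 'cx': 288.3495226759453, 'cy': 215.91112281555786, 'cam_to_world': array([[-0.02735137,  0.98895607, -0.14566331,  0.47375131],
       [-0.99936466, -0.03038342, -0.01863115, -0.02886412],
       [-0.02285114,  0.14506118,  0.98915877,  1.10706764],
       [ 0.        ,  0.        ,  0.        ,  1.        ]])}
{'clock': 0.1, 'q': array([ 1.11301554e+00,  3.14125719e-01, -4.79770013e-02,  1.21021551e+00,
        1.65353377e-05,  1.57082858e+00]), 'joint_vel': array([-1.18761349e-03, -9.91261153e-05,  3.38347666e-03, -7.20915177e-04,
        1.06001776e-03, -1.40978542e-03]), 'effort': array([-5.07267869e-04, -5.40767276e+01,  3.40541339e+01,  1.12028388e-02,
       -4.61619095e-05, -4.52931388e-06]), 'tcp_pos': array([0.26493797, 0.53775241, 0.23053944]), 'tcp_rot': array([ 2.26912645e-01,  9.73914818e-01, -7.39233599e-04, -1.80698109e-04]), 'wrist_force': array([ 0.2867817 , -0.14355009, -0.11317663]), 'wrist_torque': array([0.01646028, 0.00052405, 0.00838247]), 'grip_width': 0.08556169401992787}
```

```bash
python3 -c "
import cv2,numpy as np
a=[cv2.imread('pics/%s0.png'%n) for n in('scene','top')]
print(a[0].shape)"
```

```text
(420, 560, 3)
```

View pics/scene0.png

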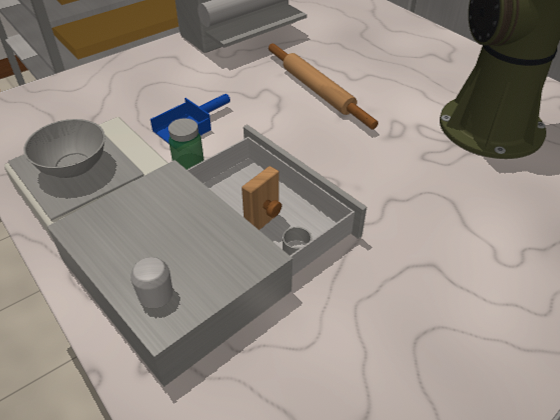

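View pics/top0.png

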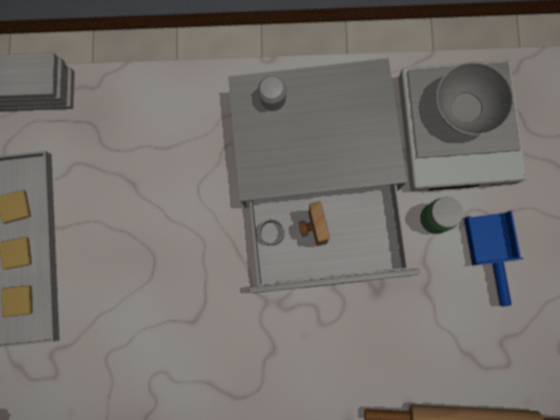

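The views show the press upright in the drawer (top view around 318,223), knob left at 305,228. A small ring is at 270,232, the jar at 441,215, and the front panel runs from (243,290) to (417,272). Next I'll measure these.

```bash
python3 - <<'E'
from h import *
g=grab('top');s=grab('scene')
for n,p,z in [('panelL',(243,291),.083),('panelR',(417,273),.083),('cabFL',(238,201),.088),('cabFR',(404,184),.088),('jar',(445,214),.095),('ring',(270,233),.03)]:
    print(n,ray(g,*p,z).round(4))
hsv=cv2.cvtColor(g['frame'],cv2.COLOR_RGB2HSV)
m=cv2.inRange(hsv,(5,90,60),(25,255,255));m[:190]=0;m[280:]=0;m[:,:280]=0;m[:,350:]=0
c=max(cv2.findContours(m,0,1)[0],key=cv2.contourArea);print(cv2.contourArea(c),cv2.boundingRect(c))
a=cv2.resize(g['frame'][190:260,250:350],None,fx=5,fy=5,interpolation=cv2.INTER_CUBIC)
b=cv2.resize(s['frame'][155:245,225:325],None,fx=4,fy=4,interpolation=cv2.INTER_CUBIC)
w=np.zeros((360,910,3),np.uint8);w[:350,:500]=a;w[:360,505:905]=b
cv2.imwrite('pics/crop.png',cv2.resize(w[:,:,::-1],(796,315)))
E
```

```text
panelL [0.4807 0.082  0.083 ]
panelR [ 0.5058 -0.2543  0.083 ]
cabFL [0.6566 0.0887 0.088 ]
cabFR [ 0.6802 -0.2387  0.088 ]
jar [ 0.6172 -0.3126  0.095 ]
ring [0.5979 0.0302 0.03  ]
566.0 (299, 202, 30, 43)
```

View pics/crop.png

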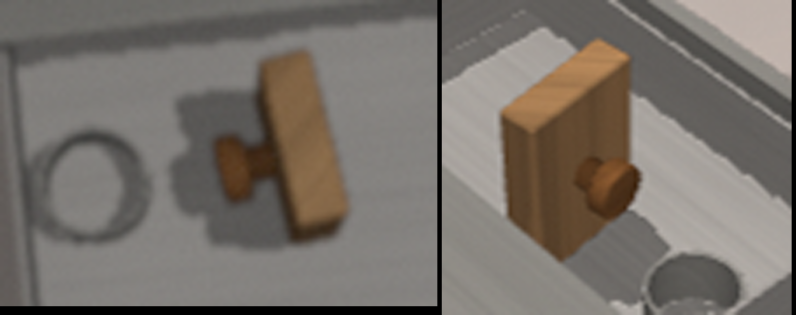

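```bash
cat >> h.py <<'E'
from scipy.spatial.transform import Rotation as R
def to(p,yaw,o=None):
    "tool-frame shift (mm) and rz to put TCP at p, tool down with jaw (tool y) at direction yaw of +y axis"
    o=o or env.observe();r=R.from_quat(o['tcp_rot'])
    c,s=np.cos(yaw),np.sin(yaw)
    t=R.from_matrix(np.array([[-c,-s,0],[-s,c,0],[0,0,-1]]).T if 0 else np.array([[-c,-s,0],[-s,c,0],[0,0,-1]]))
    return (r.inv().apply(np.array(p)-o['tcp_pos'])*1000).round(1),(r.inv()*t).as_rotvec().round(3)
E
python3 - <<'E'
from h import *
g=grab('top')
P=np.array([ray(g,u,v,.123)[:2] for u,v in[(309.9,204.9),(320.4,201.9),(328.9,238.5),(318.1,241.4)]])
print(P.round(4));c=P.mean(0)
d=(P[0]+P[1]-P[2]-P[3])/2;psi=np.arctan2(d[1],d[0]);print(c,psi,np.linalg.norm(d),np.linalg.norm(P[0]-P[1]))
yaw=.0735;X=np.array([np.cos(yaw),np.sin(yaw)]);Y=np.array([-X[1],X[0]])
F=np.array([.4932,-.0862]);print('press in drawer (outer front origin)',(c-F)@X,(c-F)@Y,'cab front',(np.array([.6684,-.075])-F)@X)
px=np.array([np.cos(psi),np.sin(psi)]);py=np.array([-px[1],px[0]])
# left finger 10 mm clear of back: finger inner face at +12+10, centre = that-42.5
p=c-27*px*1e-3+py*(.012+.010-.0425)
print(p,to([*p,.20],psi),R.from_quat(env.observe()['tcp_rot']).as_matrix().round(3))
print('px',px,'py',py)
E
```

```text
[[ 0.6385 -0.0517]
 [ 0.6436 -0.0718]
 [ 0.5735 -0.0852]
 [ 0.5687 -0.0648]]
[ 0.60607667 -0.06838252] 0.18677266341069193 0.07120951318157819 0.020721263874894567
press in drawer (outer front origin) 0.11388031467519995 0.009480405646158596 cab front 0.17554943491854508
[ 0.58335285 -0.09353959] (array([-564.6, -425.8,   31.2]), array([-0.001, -0.   , -0.645])) [[-0.897  0.442 -0.   ]
 [ 0.442  0.897 -0.001]
 [-0.    -0.001 -1.   ]]
px [0.98260863 0.18568866] py [-0.18568866  0.98260863]
```

Call:
{"api": "play_rows", "payload": {"increments": [{"rz": -0.1075},{"rz": -0.1075},{"rz": -0.1075},{"rz": -0.1075},{"rz": -0.1075},{"rz": -0.1075},{"dx": -6,"dy": -20},{"dx": -9.7,"dy": -34},{"dx": -10,"dy": -35},{"dx": -10,"dy": -35}]}}

```text
schema error: expected keys rx, ry, rz, dx, dy, dz, gripper
```

Call:
{"api": "play_rows", "payload": {"increments": [{"dx": -10,"dy": -35},{"dx": -10,"dy": -35},{"dx": -10,"dy": -35},{"dx": -10,"dy": -35},{"dx": -10,"dy": -35},{"dx": -10,"dy": -35},{"dx": -10,"dy": -35},{"dx": -10,"dy": -35},{"dx": -10,"dy": -35},{"dx": -10,"dy": -35}]}}

```text
schema error: expected keys rx, ry, rz, dx, dy, dz, gripper
```

Call:
{"api": "play_rows", "payload": {"increments": [{"dx": -10,"dy": -35},{"dx": -10,"dy": -35},{"dx": -10,"dy": -35},{"dx": -10,"dy": -35},{"dx": -10,"dy": -35},{"dx": -10,"dy": -31},{"dz": 10},{"dz": 10},{"dz": 10},{}]}}

```text
schema error: expected keys rx, ry, rz, dx, dy, dz, gripper
```

```bash
python3 - <<'E'
from h import *
o=env.observe();print(o['clock'],o['tcp_pos'],o['wrist_force'],o['grip_width'],to([.5834,-.0935,.15],.1868,o))
g=grab('top');s=grab('scene')
a=cv2.resize(g['frame'][170:280,230:430],None,fx=4,fy=4)[:, :800]
b=cv2.resize(s['frame'][60:260,160:380],(440,400))
cv2.imwrite('pics/a1.png',cv2.resize(np.hstack([cv2.resize(a,(720,400)),b])[:,:,::-1],(800,276)))
E
```

```text
0.25 [0.26507817 0.53796056 0.23086304] [-0.19154329  0.10684047 -0.61436908] 0.08552597386136465 (array([-564.6, -425.7,   81.2]), array([-0.001, -0.   , -0.645]))
```

View pics/a1.png

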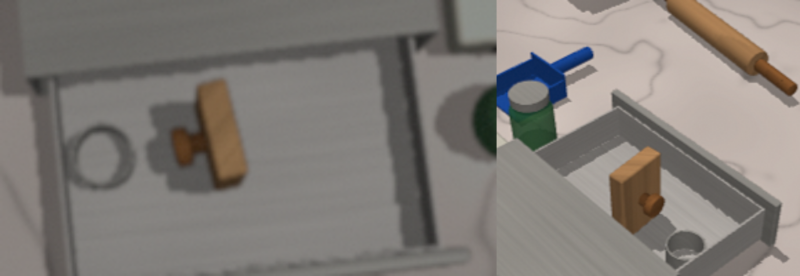

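All keys are required, so the arm hasn't moved and the scene is as it was (press at 220,130 in the crop). I'm resending with full rows.

Call:
{"api": "play_rows", "payload": {"increments": [{"rx": 0,"ry": 0,"rz": -0.1075,"dx": 0,"dy": 0,"dz": 0,"gripper": 85.4},{"rx": 0,"ry": 0,"rz": -0.1075,"dx": 0,"dy": 0,"dz": 0,"gripper": 85.4},{"rx": 0,"ry": 0,"rz": -0.1075,"dx": 0,"dy": 0,"dz": 0,"gripper": 85.4},{"rx": 0,"ry": 0,"rz": -0.1075,"dx": 0,"dy": 0,"dz": 0,"gripper": 85.4},{"rx": 0,"ry": 0,"rz": -0.1075,"dx": 0,"dy": 0,"dz": 0,"gripper": 85.4},{"rx": 0,"ry": 0,"rz": -0.1075,"dx": 0,"dy": 0,"dz": 0,"gripper": 85.4},{"rx": 0,"ry": 0,"rz": 0,"dx": -6,"dy": -20,"dz": 0,"gripper": 85.4},{"rx": 0,"ry": 0,"rz": 0,"dx": -10,"dy": -34,"dz": 0,"gripper": 85.4},{"rx": 0,"ry": 0,"rz": 0,"dx": -10,"dy": -35,"dz": 0,"gripper": 85.4},{"rx": 0,"ry": 0,"rz": 0,"dx": -10,"dy": -35,"dz": 0,"gripper": 85.4}]}}

```text
clock: 1.18
tcp_pos: [0.3238, 0.422, 0.2311]
tcp_rot: [-0.094, 0.996, -0.0, 0.0]
wrist_force: [0.9, 0.7, 0.2]
grip_width: 0.0855
```

Call:
{"api": "play_rows", "payload": {"increments": [{"rx": 0,"ry": 0,"rz": 0,"dx": -10,"dy": -35,"dz": 0,"gripper": 85.4},{"rx": 0,"ry": 0,"rz": 0,"dx": -10,"dy": -35,"dz": 0,"gripper": 85.4},{"rx": 0,"ry": 0,"rz": 0,"dx": -10,"dy": -35,"dz": 0,"gripper": 85.4},{"rx": 0,"ry": 0,"rz": 0,"dx": -10,"dy": -35,"dz": 0,"gripper": 85.4},{"rx": 0,"ry": 0,"rz": 0,"dx": -10,"dy": -35,"dz": 0,"gripper": 85.4},{"rx": 0,"ry": 0,"rz": 0,"dx": -10,"dy": -35,"dz": 0,"gripper": 85.4},{"rx": 0,"ry": 0,"rz": 0,"dx": -10,"dy": -35,"dz": 0,"gripper": 85.4},{"rx": 0,"ry": 0,"rz": 0,"dx": -10,"dy": -35,"dz": 0,"gripper": 85.4},{"rx": 0,"ry": 0,"rz": 0,"dx": -10,"dy": -35,"dz": 0,"gripper": 85.4},{"rx": 0,"ry": 0,"rz": 0,"dx": -10,"dy": -35,"dz": 0,"gripper": 85.4}]}}

```text
clock: 2.02
tcp_pos: [0.4876, 0.0961, 0.2315]
tcp_rot: [-0.093, 0.996, 0.0, 0.0]
wrist_force: [0.2, 0.9, 0.4]
grip_width: 0.0855
```

Call:
{"api": "play_rows", "payload": {"increments": [{"rx": 0,"ry": 0,"rz": 0,"dx": -10,"dy": -35,"dz": 0,"gripper": 85.4},{"rx": 0,"ry": 0,"rz": 0,"dx": -10,"dy": -35,"dz": 0,"gripper": 85.4},{"rx": 0,"ry": 0,"rz": 0,"dx": -10,"dy": -35,"dz": 0,"gripper": 85.4},{"rx": 0,"ry": 0,"rz": 0,"dx": -10,"dy": -35,"dz": 0,"gripper": 85.4},{"rx": 0,"ry": 0,"rz": 0,"dx": -10,"dy": -35,"dz": 0,"gripper": 85.4},{"rx": 0,"ry": 0,"rz": 0,"dx": -10,"dy": -30,"dz": 0,"gripper": 85.4},{"rx": 0,"ry": 0,"rz": 0,"dx": 0,"dy": 0,"dz": 10,"gripper": 85.4},{"rx": 0,"ry": 0,"rz": 0,"dx": 0,"dy": 0,"dz": 10,"gripper": 85.4},{"rx": 0,"ry": 0,"rz": 0,"dx": 0,"dy": 0,"dz": 10,"gripper": 85.4},{"rx": 0,"ry": 0,"rz": 0,"dx": 0,"dy": 0,"dz": 0,"gripper": 85.4}]}}

```text
clock: 2.85
tcp_pos: [0.582, -0.0913, 0.1985]
tcp_rot: [-0.094, 0.996, 0.001, -0.002]
wrist_force: [-0.2, 1.2, -0.5]
grip_width: 0.0854
```

```bash
python3 - <<'E'
from h import *
o=env.observe();print(o['clock'],o['tcp_pos'],o['wrist_force'],o['grip_width'],to([.5834,-.0935,.15],.1868,o))
g=grab('top');s=grab('scene')
a=cv2.resize(g['frame'][170:280,230:430],(720,400))
b=cv2.resize(s['frame'][60:260,160:380],(440,400))
cv2.imwrite('pics/a2.png',cv2.resize(np.hstack([a,b])[:,:,::-1],(800,276)))
E
```

```text
2.85 [ 0.58197722 -0.09125285  0.19845261] [-0.18625287  1.19709199 -0.45725977] 0.0853936085500389 (array([-1.2, -2.6, 48.4]), array([ 0.002, -0.004,  0.001]))
```

View pics/a2.png

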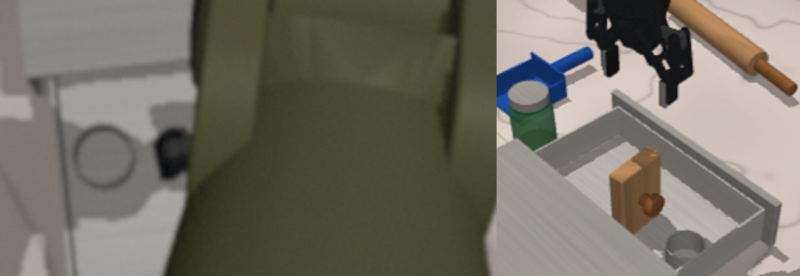

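The scene view shows the open gripper above the press with the fingers straddling it in y and nothing touching. Descending beside it.

Call:
{"api": "play_rows", "payload": {"increments": [{"rx": 0,"ry": 0,"rz": 0,"dx": 2,"dy": -2,"dz": 12,"gripper": 85.4},{"rx": 0,"ry": 0,"rz": 0,"dx": 0,"dy": 0,"dz": 12,"gripper": 85.4},{"rx": 0,"ry": 0,"rz": 0,"dx": 0,"dy": 0,"dz": 12,"gripper": 85.4},{"rx": 0,"ry": 0,"rz": 0,"dx": 0,"dy": 0,"dz": 12,"gripper": 85.4},{"rx": 0,"ry": 0,"rz": 0,"dx": 0,"dy": 0,"dz": 12,"gripper": 85.4},{"rx": 0,"ry": 0,"rz": 0,"dx": 0,"dy": 0,"dz": 12,"gripper": 85.4},{"rx": 0,"ry": 0,"rz": 0,"dx": 0,"dy": 0,"dz": 12,"gripper": 85.4},{"rx": 0,"ry": 0,"rz": 0,"dx": 0,"dy": 0,"dz": 12,"gripper": 85.4},{"rx": 0,"ry": 0,"rz": 0,"dx": 0,"dy": 0,"dz": 12,"gripper": 85.4},{"rx": 0,"ry": 0,"rz": 0,"dx": 0,"dy": 0,"dz": 4,"gripper": 85.4}]}}

```text
clock: 3.78
tcp_pos: [0.5817, -0.0937, 0.0884]
tcp_rot: [-0.094, 0.996, 0.0, -0.001]
wrist_force: [-0.2, 0.5, 0.1]
grip_width: 0.0856
```

```bash
python3 - <<'E'
from h import *
o=env.observe();print(o['clock'],o['tcp_pos'],o['wrist_force'])
s=grab('scene')
cv2.imwrite('pics/a3.png',cv2.resize(s['frame'][60:280,160:380],(660,600))[:,:,::-1][:,:])
E
```

```text
3.7833 [ 0.58167972 -0.09370194  0.08838405] [-0.2270674   0.54093572  0.11407377]
```

View pics/a3.png

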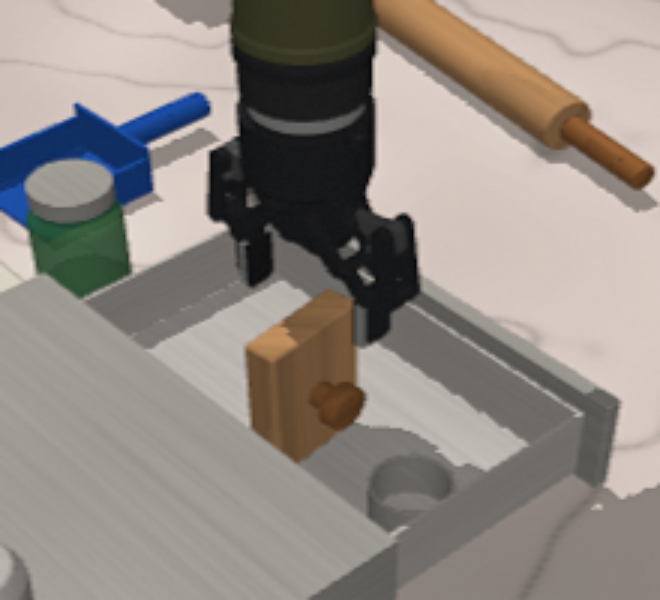

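Left finger tip (375,325) is just off the press's back face near its robot-side edge, above the knob. The right finger (258,265) is well clear of the press. Pushing right gently.

Call:
{"api": "play_rows", "payload": {"increments": [{"rx": 0,"ry": 0,"rz": 0,"dx": -5,"dy": 0,"dz": 3,"gripper": 85.4},{"rx": 0,"ry": 0,"rz": 0,"dx": 0,"dy": -4,"dz": 0,"gripper": 85.4},{"rx": 0,"ry": 0,"rz": 0,"dx": 0,"dy": -4,"dz": 0,"gripper": 85.4},{"rx": 0,"ry": 0,"rz": 0,"dx": 0,"dy": -4,"dz": 0,"gripper": 85.4},{"rx": 0,"ry": 0,"rz": 0,"dx": 0,"dy": -4,"dz": 0,"gripper": 85.4},{"rx": 0,"ry": 0,"rz": 0,"dx": 0,"dy": -4,"dz": 0,"gripper": 85.4},{"rx": 0,"ry": 0,"rz": 0,"dx": 0,"dy": -4,"dz": 0,"gripper": 85.4},{"rx": 0,"ry": 0,"rz": 0,"dx": 0,"dy": -4,"dz": 0,"gripper": 85.4},{"rx": 0,"ry": 0,"rz": 0,"dx": 0,"dy": 0,"dz": 0,"gripper": 85.4},{"rx": 0,"ry": 0,"rz": 0,"dx": 0,"dy": 0,"dz": 0,"gripper": 85.4}]}}

```text
clock: 4.67
tcp_pos: [0.5926, -0.1217, 0.0862]
tcp_rot: [-0.093, 0.996, 0.0, -0.0]
wrist_force: [-0.8, 0.0, 0.5]
grip_width: 0.0858
```

```bash
python3 - <<'E'
from h import *
o=env.observe();print(o['clock'],o['tcp_pos'],o['wrist_force'])
s=grab('scene')
cv2.imwrite('pics/a4.png',cv2.resize(s['frame'][60:280,160:380],(660,600))[:,:,::-1][:,:])
E
```

```text
4.6667 [ 0.59260275 -0.1217059   0.08624184] [-0.75523773  0.00418709  0.48056015]
```

View pics/a4.png

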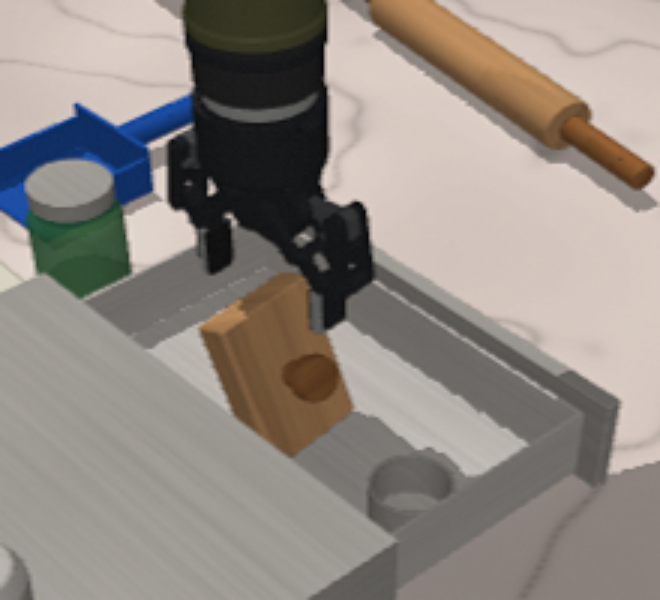

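The press leans about 12° on the left finger, at its balance point. I'll lower the fingers a little, then narrow the jaws so the right finger catches it early.

Call:
{"api": "play_rows", "payload": {"increments": [{"rx": 0,"ry": 0,"rz": 0,"dx": 2,"dy": 0,"dz": 4,"gripper": 85.4},{"rx": 0,"ry": 0,"rz": 0,"dx": 2,"dy": 0,"dz": 4,"gripper": 85.4},{"rx": 0,"ry": 0,"rz": 0,"dx": 0,"dy": 0,"dz": 4,"gripper": 83},{"rx": 0,"ry": 0,"rz": 0,"dx": 0,"dy": 0,"dz": 0,"gripper": 81},{"rx": 0,"ry": 0,"rz": 0,"dx": 0,"dy": 0,"dz": 0,"gripper": 79},{"rx": 0,"ry": 0,"rz": 0,"dx": 0,"dy": 0,"dz": 0,"gripper": 77},{"rx": 0,"ry": 0,"rz": 0,"dx": 0,"dy": 0,"dz": 0,"gripper": 75},{"rx": 0,"ry": 0,"rz": 0,"dx": 0,"dy": 0,"dz": 0,"gripper": 73},{"rx": 0,"ry": 0,"rz": 0,"dx": 0,"dy": 0,"dz": 0,"gripper": 71},{"rx": 0,"ry": 0,"rz": 0,"dx": 0,"dy": 0,"dz": 0,"gripper": 71}]}}

```text
clock: 5.55
tcp_pos: [0.5889, -0.1221, 0.0744]
tcp_rot: [-0.093, 0.996, -0.0, 0.0]
wrist_force: [0.6, 0.5, -0.1]
grip_width: 0.0708
```

```bash
python3 - <<'E'
from h import *
o=env.observe();print(o['clock'],o['tcp_pos'],o['wrist_force'],o['grip_width'])
s=grab('scene')
cv2.imwrite('pics/a5.png',cv2.resize(s['frame'][60:280,160:380],(660,600))[:,:,::-1][:,:])
E
```

```text
5.55 [ 0.5888588  -0.12212914  0.07442085] [ 0.61679908  0.49148391 -0.1118847 ] 0.07084314209730391
```

View pics/a5.png

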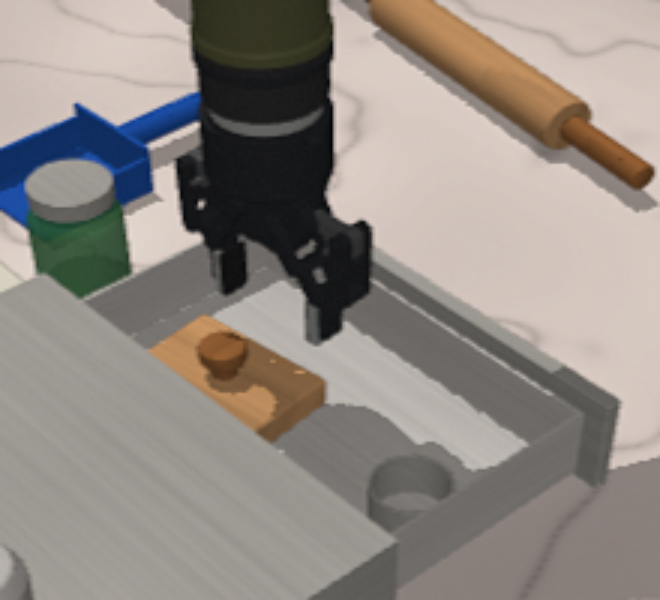

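The press went past the right finger but settled flat: knob up at (222,350), face down on the floor, ring untouched. Now I'll rise, close the fingers and move in front of the panel.

Call:
{"api": "play_rows", "payload": {"increments": [{"rx": 0,"ry": 0,"rz": 0,"dx": 0,"dy": 0,"dz": -15,"gripper": 71},{"rx": 0,"ry": 0,"rz": 0,"dx": 0,"dy": 0,"dz": -25,"gripper": 50},{"rx": 0,"ry": 0,"rz": 0,"dx": 0,"dy": 0,"dz": -25,"gripper": 0},{"rx": 0,"ry": 0,"rz": 0.113,"dx": 0,"dy": 0,"dz": -20,"gripper": 0},{"rx": 0,"ry": 0,"rz": 0,"dx": 20,"dy": 7,"dz": 0,"gripper": 0},{"rx": 0,"ry": 0,"rz": 0,"dx": 25,"dy": 8,"dz": 0,"gripper": 0},{"rx": 0,"ry": 0,"rz": 0,"dx": 25,"dy": 8,"dz": 0,"gripper": 0},{"rx": 0,"ry": 0,"rz": 0,"dx": 25,"dy": 8,"dz": 0,"gripper": 0},{"rx": 0,"ry": 0,"rz": 0,"dx": 25,"dy": 8,"dz": 0,"gripper": 0},{"rx": 0,"ry": 0,"rz": 0,"dx": 18,"dy": 4,"dz": 0,"gripper": 0}]}}

```text
clock: 6.43
tcp_pos: [0.4455, -0.0888, 0.1592]
tcp_rot: [-0.037, 0.999, 0.0, -0.001]
wrist_force: [-0.5, -0.8, 0.9]
grip_width: -0.0001
```

```bash
python3 - <<'E'
from h import *
o=env.observe();print(o['clock'],o['tcp_pos'],o['wrist_force'],o['grip_width'],to([.448,-.0895,.04],.0735,o))
s=grab('scene');g=grab('top')
a=cv2.resize(g['frame'][160:300,230:480],(625,350));b=cv2.resize(s['frame'][100:300,150:400],(437,350))
cv2.imwrite('pics/a6.png',cv2.resize(np.hstack([a,b]),(800,264))[:,:,::-1])
E
```

```text
6.4333 [ 0.44554228 -0.08877843  0.15915588] [-0.47975127 -0.78386121  0.87763387] -6.74511184672823e-05 (array([ -2.5,  -1. , 119.2]), array([ 0.   , -0.001,  0.001]))
```

View pics/a6.png

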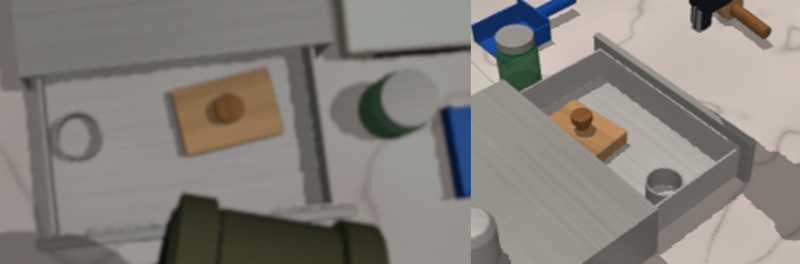

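Both views show the press flat in the drawer, knob up at (228,108), and the jar unmoved at (405,100). Lowering in front of the panel, then pushing.

Call:
{"api": "play_rows", "payload": {"increments": [{"rx": 0,"ry": 0,"rz": 0,"dx": 0,"dy": 0,"dz": 19,"gripper": 0},{"rx": 0,"ry": 0,"rz": 0,"dx": 0,"dy": 0,"dz": 20,"gripper": 0},{"rx": 0,"ry": 0,"rz": 0,"dx": 0,"dy": 0,"dz": 20,"gripper": 0},{"rx": 0,"ry": 0,"rz": 0,"dx": 0,"dy": 0,"dz": 20,"gripper": 0},{"rx": 0,"ry": 0,"rz": 0,"dx": 0,"dy": 0,"dz": 20,"gripper": 0},{"rx": 0,"ry": 0,"rz": 0,"dx": 0,"dy": 0,"dz": 20,"gripper": 0},{"rx": 0,"ry": 0,"rz": 0,"dx": -8,"dy": 0,"dz": 0,"gripper": 0},{"rx": 0,"ry": 0,"rz": 0,"dx": -8,"dy": 0,"dz": 0,"gripper": 0},{"rx": 0,"ry": 0,"rz": 0,"dx": -6,"dy": 0,"dz": 0,"gripper": 0},{"rx": 0,"ry": 0,"rz": 0,"dx": -4,"dy": 0,"dz": 0,"gripper": 0}]}}

```text
clock: 7.37
tcp_pos: [0.477, -0.0878, 0.0418]
tcp_rot: [-0.037, 0.999, -0.0, 0.002]
wrist_force: [-0.3, 0.3, -0.6]
grip_width: 0.0002
```

Call:
{"api": "play_rows", "payload": {"increments": [{"rx": 0,"ry": 0,"rz": 0,"dx": -3,"dy": 0,"dz": 0,"gripper": 0},{"rx": 0,"ry": 0,"rz": 0,"dx": -3,"dy": 0,"dz": 0,"gripper": 0},{"rx": 0,"ry": 0,"rz": 0,"dx": -3,"dy": 0,"dz": 0,"gripper": 0},{"rx": 0,"ry": 0,"rz": 0,"dx": -3,"dy": 0,"dz": 0,"gripper": 0},{"rx": 0,"ry": 0,"rz": 0,"dx": -4,"dy": 0,"dz": 0,"gripper": 0},{"rx": 0,"ry": 0,"rz": 0,"dx": -4,"dy": 0,"dz": 0,"gripper": 0},{"rx": 0,"ry": 0,"rz": 0,"dx": -4,"dy": 0,"dz": 0,"gripper": 0},{"rx": 0,"ry": 0,"rz": 0,"dx": -4,"dy": 0,"dz": 0,"gripper": 0},{"rx": 0,"ry": 0,"rz": 0,"dx": -4,"dy": 0,"dz": 0,"gripper": 0},{"rx": 0,"ry": 0,"rz": 0,"dx": -4,"dy": 0,"dz": 0,"gripper": 0}]}}

```text
clock: 8.2
tcp_pos: [0.5106, -0.0849, 0.041]
tcp_rot: [-0.037, 0.999, -0.0, 0.001]
wrist_force: [-0.6, 0.6, 5.9]
grip_width: 0.0004
```

Call:
{"api": "play_rows", "payload": {"increments": [{"rx": 0,"ry": 0,"rz": 0,"dx": -4,"dy": 0,"dz": 0,"gripper": 0},{"rx": 0,"ry": 0,"rz": 0,"dx": -4,"dy": 0,"dz": 0,"gripper": 0},{"rx": 0,"ry": 0,"rz": 0,"dx": -4,"dy": 0,"dz": 0,"gripper": 0},{"rx": 0,"ry": 0,"rz": 0,"dx": -4,"dy": 0,"dz": 0,"gripper": 0},{"rx": 0,"ry": 0,"rz": 0,"dx": -4,"dy": 0,"dz": 0,"gripper": 0},{"rx": 0,"ry": 0,"rz": 0,"dx": -4,"dy": 0,"dz": 0,"gripper": 0},{"rx": 0,"ry": 0,"rz": 0,"dx": -4,"dy": 0,"dz": 0,"gripper": 0},{"rx": 0,"ry": 0,"rz": 0,"dx": -4,"dy": 0,"dz": 0,"gripper": 0},{"rx": 0,"ry": 0,"rz": 0,"dx": -4,"dy": 0,"dz": 0,"gripper": 0},{"rx": 0,"ry": 0,"rz": 0,"dx": -4,"dy": 0,"dz": 0,"gripper": 0}]}}

```text
clock: 9.03
tcp_pos: [0.5504, -0.0816, 0.041]
tcp_rot: [-0.037, 0.999, 0.0, 0.001]
wrist_force: [-0.9, -0.1, 5.9]
grip_width: -0.0002
```

Call:
{"api": "play_rows", "payload": {"increments": [{"rx": 0,"ry": 0,"rz": 0,"dx": -4,"dy": 0,"dz": 0,"gripper": 0},{"rx": 0,"ry": 0,"rz": 0,"dx": -4,"dy": 0,"dz": 0,"gripper": 0},{"rx": 0,"ry": 0,"rz": 0,"dx": -4,"dy": 0,"dz": 0,"gripper": 0},{"rx": 0,"ry": 0,"rz": 0,"dx": -4,"dy": 0,"dz": 0,"gripper": 0},{"rx": 0,"ry": 0,"rz": 0,"dx": -4,"dy": 0,"dz": 0,"gripper": 0},{"rx": 0,"ry": 0,"rz": 0,"dx": -4,"dy": 0,"dz": 0,"gripper": 0},{"rx": 0,"ry": 0,"rz": 0,"dx": -4,"dy": 0,"dz": 0,"gripper": 0},{"rx": 0,"ry": 0,"rz": 0,"dx": -4,"dy": 0,"dz": 0,"gripper": 0},{"rx": 0,"ry": 0,"rz": 0,"dx": -4,"dy": 0,"dz": 0,"gripper": 0},{"rx": 0,"ry": 0,"rz": 0,"dx": -4,"dy": 0,"dz": 0,"gripper": 0}]}}

```text
clock: 9.87
tcp_pos: [0.5902, -0.0784, 0.041]
tcp_rot: [-0.037, 0.999, 0.001, 0.001]
wrist_force: [-0.9, 1.7, 6.0]
grip_width: -0.0
```

The push shows an odd 6 N upward force, so something is bearing on the panel's top. I'll raise a little and check.

Call:
{"api": "play_rows", "payload": {"increments": [{"rx": 0,"ry": 0,"rz": 0,"dx": 0,"dy": 0,"dz": -3,"gripper": 0},{"rx": 0,"ry": 0,"rz": 0,"dx": 0,"dy": 0,"dz": -3,"gripper": 0},{"rx": 0,"ry": 0,"rz": 0,"dx": 0,"dy": 0,"dz": -3,"gripper": 0},{"rx": 0,"ry": 0,"rz": 0,"dx": 0,"dy": 0,"dz": 0,"gripper": 0},{"rx": 0,"ry": 0,"rz": 0,"dx": 0,"dy": 0,"dz": 0,"gripper": 0},{"rx": 0,"ry": 0,"rz": 0,"dx": 0,"dy": 0,"dz": 0,"gripper": 0},{"rx": 0,"ry": 0,"rz": 0,"dx": 0,"dy": 0,"dz": 0,"gripper": 0},{"rx": 0,"ry": 0,"rz": 0,"dx": 0,"dy": 0,"dz": 0,"gripper": 0},{"rx": 0,"ry": 0,"rz": 0,"dx": 0,"dy": 0,"dz": 0,"gripper": 0},{"rx": 0,"ry": 0,"rz": 0,"dx": 0,"dy": 0,"dz": 0,"gripper": 0}]}}

```text
clock: 10.7
tcp_pos: [0.5895, -0.0789, 0.0492]
tcp_rot: [-0.037, 0.999, 0.0, -0.0]
wrist_force: [-0.2, -0.1, -0.0]
grip_width: 0.0003
```

```bash
python3 - <<'E'
from h import *
o=env.observe();print(o['clock'],o['tcp_pos'],o['wrist_force'],o['wrist_torque'])
s=grab('scene');g=grab('top')
a=cv2.resize(g['frame'][120:300,200:480],(545,350));b=cv2.resize(s['frame'][70:320,130:430],(420,350))
cv2.imwrite('pics/a7.png',cv2.resize(np.hstack([a,b]),(800,290))[:,:,::-1])
E
```

```text
10.7 [ 0.58945014 -0.07894447  0.04920868] [-0.24463477 -0.06292867 -0.00383865] [-0.01600541 -0.01336487  0.05290011]
```

View pics/a7.png

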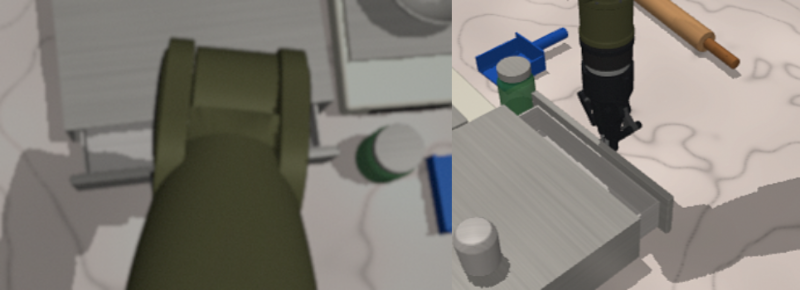

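The drawer is about 55 mm open. The finger links had been resting on the panel top, and that's now clear. Jar unmoved at (390,150). Continuing.

Call:
{"api": "play_rows", "payload": {"increments": [{"rx": 0,"ry": 0,"rz": 0,"dx": -2,"dy": 0,"dz": 0,"gripper": 0},{"rx": 0,"ry": 0,"rz": 0,"dx": -3,"dy": 0,"dz": 0,"gripper": 0},{"rx": 0,"ry": 0,"rz": 0,"dx": -3,"dy": 0,"dz": 0,"gripper": 0},{"rx": 0,"ry": 0,"rz": 0,"dx": -3,"dy": 0,"dz": 0,"gripper": 0},{"rx": 0,"ry": 0,"rz": 0,"dx": -3,"dy": 0,"dz": 0,"gripper": 0},{"rx": 0,"ry": 0,"rz": 0,"dx": -3,"dy": 0,"dz": 0,"gripper": 0},{"rx": 0,"ry": 0,"rz": 0,"dx": -3,"dy": 0,"dz": 0,"gripper": 0},{"rx": 0,"ry": 0,"rz": 0,"dx": -3,"dy": 0,"dz": 0,"gripper": 0},{"rx": 0,"ry": 0,"rz": 0,"dx": -3,"dy": 0,"dz": 0,"gripper": 0},{"rx": 0,"ry": 0,"rz": 0,"dx": -2,"dy": 0,"dz": 0,"gripper": 0}]}}

```text
clock: 11.63
tcp_pos: [0.6179, -0.0768, 0.0493]
tcp_rot: [-0.037, 0.999, -0.0, 0.0]
wrist_force: [-1.1, 0.1, 0.7]
grip_width: -0.0
```

Call:
{"api": "play_rows", "payload": {"increments": [{"rx": 0,"ry": 0,"rz": 0,"dx": -1.5,"dy": 0,"dz": 0,"gripper": 0},{"rx": 0,"ry": 0,"rz": 0,"dx": -1.5,"dy": 0,"dz": 0,"gripper": 0},{"rx": 0,"ry": 0,"rz": 0,"dx": -1.5,"dy": 0,"dz": 0,"gripper": 0},{"rx": 0,"ry": 0,"rz": 0,"dx": -1.5,"dy": 0,"dz": 0,"gripper": 0},{"rx": 0,"ry": 0,"rz": 0,"dx": -1.5,"dy": 0,"dz": 0,"gripper": 0},{"rx": 0,"ry": 0,"rz": 0,"dx": -1.5,"dy": 0,"dz": 0,"gripper": 0},{"rx": 0,"ry": 0,"rz": 0,"dx": -1.5,"dy": 0,"dz": 0,"gripper": 0},{"rx": 0,"ry": 0,"rz": 0,"dx": -1.5,"dy": 0,"dz": 0,"gripper": 0},{"rx": 0,"ry": 0,"rz": 0,"dx": -1.5,"dy": 0,"dz": 0,"gripper": 0},{"rx": 0,"ry": 0,"rz": 0,"dx": -1,"dy": 0,"dz": 0,"gripper": 0}]}}

```text
clock: 12.47
tcp_pos: [0.6315, -0.0757, 0.0493]
tcp_rot: [-0.037, 0.999, 0.0, -0.001]
wrist_force: [-4.8, 0.3, 3.5]
grip_width: 0.0
```

Roller force has begun (about 5 N), so I'm continuing at 1 mm per row.

Call:
{"api": "play_rows", "payload": {"increments": [{"rx": 0,"ry": 0,"rz": 0,"dx": -1,"dy": 0,"dz": 0,"gripper": 0},{"rx": 0,"ry": 0,"rz": 0,"dx": -1,"dy": 0,"dz": 0,"gripper": 0},{"rx": 0,"ry": 0,"rz": 0,"dx": -1,"dy": 0,"dz": 0,"gripper": 0},{"rx": 0,"ry": 0,"rz": 0,"dx": -1,"dy": 0,"dz": 0,"gripper": 0},{"rx": 0,"ry": 0,"rz": 0,"dx": -1,"dy": 0,"dz": 0,"gripper": 0},{"rx": 0,"ry": 0,"rz": 0,"dx": -1,"dy": 0,"dz": 0,"gripper": 0},{"rx": 0,"ry": 0,"rz": 0,"dx": -1,"dy": 0,"dz": 0,"gripper": 0},{"rx": 0,"ry": 0,"rz": 0,"dx": -1,"dy": 0,"dz": 0,"gripper": 0},{"rx": 0,"ry": 0,"rz": 0,"dx": 0,"dy": 0,"dz": 0,"gripper": 0},{"rx": 0,"ry": 0,"rz": 0,"dx": 0,"dy": 0,"dz": 0,"gripper": 0}]}}

```text
clock: 13.3
tcp_pos: [0.6409, -0.0754, 0.0495]
tcp_rot: [-0.037, 0.999, -0.0, 0.001]
wrist_force: [0.3, 0.7, 0.2]
grip_width: -0.0002
```

The force has dropped, so the roller has drawn it in. I'll follow gently to confirm it's against the stop.

Call:
{"api": "play_rows", "payload": {"increments": [{"rx": 0,"ry": 0,"rz": 0,"dx": -1,"dy": 0,"dz": 0,"gripper": 0},{"rx": 0,"ry": 0,"rz": 0,"dx": -1,"dy": 0,"dz": 0,"gripper": 0},{"rx": 0,"ry": 0,"rz": 0,"dx": -1,"dy": 0,"dz": 0,"gripper": 0},{"rx": 0,"ry": 0,"rz": 0,"dx": -1,"dy": 0,"dz": 0,"gripper": 0},{"rx": 0,"ry": 0,"rz": 0,"dx": -1,"dy": 0,"dz": 0,"gripper": 0},{"rx": 0,"ry": 0,"rz": 0,"dx": 0,"dy": 0,"dz": 0,"gripper": 0},{"rx": 0,"ry": 0,"rz": 0,"dx": 0,"dy": 0,"dz": 0,"gripper": 0},{"rx": 0,"ry": 0,"rz": 0,"dx": 0,"dy": 0,"dz": 0,"gripper": 0},{"rx": 0,"ry": 0,"rz": 0,"dx": 0,"dy": 0,"dz": 0,"gripper": 0},{"rx": 0,"ry": 0,"rz": 0,"dx": 0,"dy": 0,"dz": 0,"gripper": 0}]}}

```text
clock: 14.13
tcp_pos: [0.6448, -0.0748, 0.0493]
tcp_rot: [-0.037, 0.999, -0.0, -0.0]
wrist_force: [-0.0, -0.2, 0.5]
grip_width: 0.0002
```

Call:
{"api": "play_rows", "payload": {"increments": [{"rx": 0,"ry": 0,"rz": 0,"dx": 5,"dy": 0,"dz": 0,"gripper": 0},{"rx": 0,"ry": 0,"rz": 0,"dx": 15,"dy": 0,"dz": 0,"gripper": 0},{"rx": 0,"ry": 0,"rz": 0,"dx": 25,"dy": 0,"dz": 0,"gripper": 0},{"rx": 0,"ry": 0,"rz": 0,"dx": 30,"dy": 0,"dz": 0,"gripper": 0},{"rx": 0,"ry": 0,"rz": 0,"dx": 30,"dy": 0,"dz": -10,"gripper": 0},{"rx": 0,"ry": 0,"rz": 0,"dx": 30,"dy": 0,"dz": -20,"gripper": 0},{"rx": 0,"ry": 0,"rz": 0,"dx": 30,"dy": 0,"dz": -20,"gripper": 0},{"rx": 0,"ry": 0,"rz": 0,"dx": 15,"dy": 0,"dz": -20,"gripper": 0},{"rx": 0,"ry": 0,"rz": 0,"dx": 0,"dy": 0,"dz": -10,"gripper": 0},{"rx": 0,"ry": 0,"rz": 0,"dx": 0,"dy": 0,"dz": 0,"gripper": 0}]}}

```text
clock: 14.97
tcp_pos: [0.4669, -0.0886, 0.1319]
tcp_rot: [-0.037, 0.999, -0.001, 0.003]
wrist_force: [1.6, -0.6, 0.6]
grip_width: 0.0002
```

```bash
python3 - <<'E'
from h import *
o=env.observe();print(o['clock'],o['tcp_pos'],o['wrist_force'])
s=grab('scene');g=grab('top')
a=cv2.resize(g['frame'][150:250,210:480],None,fx=2.95,fy=2.95,interpolation=cv2.INTER_CUBIC);b=cv2.resize(s['frame'][100:300,130:430],(438,292))
c=np.zeros((292,a.shape[1]-438,3),np.uint8)
cv2.imwrite('pics/a8.png',np.vstack([a,np.hstack([b,c])])[:,:,::-1])
E
```

```text
14.9667 [ 0.46690251 -0.08862052  0.13190082] [ 1.59096735 -0.62816391  0.57823373]
```

View pics/a8.png

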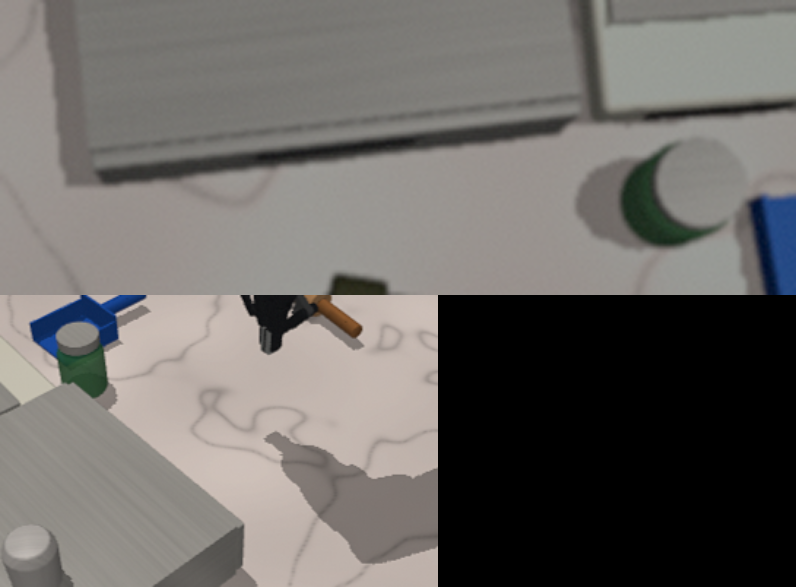

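The panel sits flush against the cabinet: the strip at (100,150–168) is about its 12 mm thickness with only a thin seam. The jar hasn't moved and the arm is clear. Handing in.

```bash
python3 -c "
from bench import env
print(env.job_done())"
```

```text
the job is handed in; nothing more can be done
None
```

I tipped the press over and closed the drawer, and handed the job in at about 15 s. I don't have a verdict.

**Press:** I nudged it past its balance point with the left finger. The right finger was meant to catch it but didn't, so it toppled the rest of the way on its own. Both views then showed it lying face down, knob up, and nothing else in the drawer had moved. I could not see it once the drawer was shut.

**Drawer:** I pushed it with closed fingers at about 5 cm/s, slowing to about 1.2 cm/s at the end. The roller resisted with about 5 N, then drew the drawer in.
- **Last look:** the front panel was flush with the cabinet, with only a thin seam.
- **Home position:** this rests on the picture and the vanished roller force. I stopped following before the fingers touched the closed panel again.

**Jar:** it had not moved in the last view, and the arm was clear of everything.

**Unplanned contact:** early in the push, parts of the gripper's finger linkage rested on the panel's top edge with about 6 N. I raised the tool 9 mm, which cleared it. About 3.5 N of upward force came back against the roller, and was gone once the drawer went in.

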